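# Eject the jammed sample tray of the bench reader

### The arm

A 6-joint arm with a two-finger parallel gripper is mounted at the origin on the work surface. World frame = base frame: x ahead of the robot, y to its left, z up, the work surface at z = 0. Lengths are in m, angles in rad, forces in N, time in s.
With the tool pointing down it reaches from about 0.375 to 0.9 m from the base axis. Payload 3.1 kg.
Tool frame: the origin (TCP) lies midway between the tips of the shut fingers; the grasp point (between the pads) lies 19 mm behind it; z points along the fingers, y is the direction in which the jaws open and shut (so a half turn about z gives the same grasp; the last joint's range is limited). The gripper opens to 85 mm and grips with 20 to 120 N. Pads are 22 mm wide; open, the fingers measure 114 mm over their backs; the gripper's body (76 mm by 85 mm) begins 54 mm behind the grasp point. The pads swing forward as they close: fully open they stand 13 mm farther back than shut.
Start: joints at [-1.296, 0.527, 1.433, -0, 1.181, -0.178], TCP at [0.273, -0.562, 0.208] pointing down, gripper open.
Joint ranges: [-3.08, 3.08], [-0.75, 2.2], [0.22, 2.44], [-1.43, 4.57], [0, 2.65], [-2.85, 2.85]. Speed limits (rad/s): [2.79, 2.79, 3.14, 3.14, 3.14, 3.14].

### API

Orientations are given as a unit quaternion [x, y, z, w].
In Python, from station import manip gives the robot as it stands.
- The arm moves only by the tool servo_tool, never from a script. Its argument "motion" is a list of rows, each a list of 7 numbers: the shift along the tool's x, y, z in mm, then the turn, a rotation vector about the tool's x, y, z in rad, then the opening, from -1 (shut) to 1 (fully open), so that 0 is half open. In form: [[x, y, z, rx, ry, rz, hand], ...]. A call has 1 to 12 rows; each row shifts and turns the pose as measured when the row begins, along the tool's axes as they then stand; what a row does not reach is not made up. A row lasts 1/12 s, in which the tool goes at most 41.7 mm and 7.16 degrees, less where a joint would pass 70% of its speed; a pose out of reach is approached as far as the arm can. A call with a gripper value outside its range is refused whole. The fingers move at their own pace and stop on an object; "grip_force" is the grip in N (left out, the last holds). Time passes only in rows, so rows that do not move let the fingers close. It gives the time, the measured TCP pose, the force and the opening at its end, in the units of the state.
- manip.sense(): the state, without advancing time (a new reading comes with each control period).
- manip.snapshot(name): name is "side" or "top"; returns a dict with "frame" (384x512x3 uint8, red, green, blue), "mtx" (3x3 intrinsics, pixels), "world_from_camera" (4x4, takes a point from camera to world coordinates). Camera axes: x right, y up, looking along -z (the intrinsics and any distortion apply to the point x, -y, -z); pixel columns grow to the right and rows downward; lengths in m; the calibration is good to about 2 mm. A picture is of the moment at which its call begins. There is no depth.
- manip.sign_off(): hands the job in, once; it reports no verdict.
The state is a dict: "t": time; "q": joint angles; "qd": joint speeds; "tau": joint torques, N m; "tcp_pos": TCP position; "tool_rot": TCP orientation; "force": force on the tool from outside, world axes, zero at the start; "ft_torque": the same for the moment, N m; "finger_gap": opening from 0.0 (shut) to 1.0 (fully open).
Only numpy, scipy, OpenCV 4.12 (cv2) and the standard library are available. Lean on these libraries where they do the work, as an engineer would, in place of code of your own. Each camera call takes 0.05 s, during which the arm holds its last target.

### The job

The sample tray of the bench reader is stuck shut. Take the release pin from the tool rack, push it straight down through the round release hole in the reader's top until the hidden catch lets go and the tray springs out, then put the pin back upright in the rack slot it came from, fully seated, and let go. Leave the tray out.

Things in the scene. Friction and masses are not known exactly. Their poses are not given: they have to be found in the camera images.
- pin_grip (a point): Centre of the release pin's straight black handle (22 mm across, 55 tall), z up along the pin. Below the handle a steel collar (50 mm across, 5 thick) rests on the rack; below that an 8 mm steel shaft, 90 mm long, point down in a slot. This point is 32.5 mm above the rack's top (collar underside) and 122.5 mm above the tip. Pin 150 mm, 0.12 kg. Which slot it stands in varies.
- hole (a point): Centre of the open round release hole, 28 mm across, in the 6 mm thick top of the reader, level with the top face (102 mm up), z up. The reader is a fixed grey box, 240 mm deep, 200 wide, tray front facing the robot. Seen from the robot the hole is left of the middle; the capped port (12 mm tall) 100 mm to its right is not it. A loose 14 mm tall glass dish lies on the rear of the top.
- tray (a joint): How far the tray (black front, 118 x 36 mm) is out of the reader's front, m: 0 shut, 0.06 out. The catch holding it is a 44 mm square spring pad straight under the hole, 50 mm below the top face; it resists with 4 to 8 N, lets go 6 mm down (tip 56 mm under the top face) and stops at 14 mm (64). A spring then slides the tray out towards the robot in 0.5 s; it stays out.
- rack: Fixed wooden tool rack, 75 mm deep (x), 270 long (y), 105 tall; origin on the bench under its middle. The top board, 10 mm thick, has three round slots 26 mm across at y = -85, 0, +85 mm, open below to an 8 mm base board; tools hang by their collars. The other two tools have a ball handle and a T-shaped crossbar handle, same collars: not for this job.
Not all that is in view belongs to the job. Leave any red look-alike of the part that bears pin_grip alone.

How it is judged:
On the way, in this order (a step that is already met when the one before it is completed fails the run):
1. the pin stands upright in the release hole, its tip at least 20 mm below the reader's top, with the tray still shut (horizontal distance between pin_grip and hole below 0.03 m and z of pin_grip in the frame of hole below 0.1025 m and angle between pin_grip's own z axis and vertical below 0.3 rad and value of joint tray below 0.01 m).
2. the tray springs out (45 mm or more) while the pin is still over or in the hole (value of joint tray above 0.045 m and horizontal distance between pin_grip and hole below 0.05 m).
At the end, for the whole second after the job is handed in: The tray is at least 45 mm out and at rest; the pin is back in its own slot of the rack, its handle within 20 mm of where it stood at the start, upright within 10 degrees and with its collar down on the rack's top (within 7 mm) (value of joint tray above 0.045 m and distance of pin_grip from where it was at the start of the episode below 0.02 m and angle between pin_grip's own z axis and vertical below 0.175 rad and z of pin_grip in the frame of rack below 0.145 m and velocity of joint tray below 0.02 m/s); the robot touches nothing.
It also fails if it takes over 46 s, if anything falls off the work surface, if the arm or the gripper's body presses on something with over 40 N, if the wrist force passes 120 N, or if a joint passes its speed limit or range.

## Working session

There is one attempt and no reset: what is moved stays moved. The work goes in short steps, Python scripts to look and compute and a tool call to move; the robot and the scene stay as the last step left them, time stands still between calls to the robot, and variables do not carry over. Pictures are saved under pics/ and viewed, and the job is handed in when it is done.

Besides the shell and the picture viewer there is one more tool, called after "Call:" as name([rows], argument=value, ...), one row to a line, values as JSON. servo_tool: Moves the arm, as the interface text tells. Its arguments: {"type":"object","properties":{"motion":{"type":"array"},"grip_force":{"type":"number"}},"required":["motion"]}

```bash
mkdir -p pics; ls; python3 - <<'E'
from station import manip
import cv2,numpy as np
s=manip.sense(); print({k:np.round(v,3) for k,v in s.items()})
for n in("side","top"):
    d=manip.snapshot(n); cv2.imwrite(f"pics/{n}0.png",d["frame"][:,:,::-1]); np.savez(f"{n}0.npz",**d)
    print(n,d["mtx"],np.round(d["world_from_camera"],4),[k for k in d])
E
```

```text
pics
{'t': np.float64(0.0), 'q': array([-1.296,  0.528,  1.434, -0.   ,  1.181, -0.178]), 'qd': array([ 0.001, -0.   , -0.001,  0.001, -0.   ,  0.   ]), 'tau': array([-1.0000e-03, -4.4235e+01, -1.7803e+01, -0.0000e+00,  8.0000e-03,
       -0.0000e+00]), 'tcp_pos': array([ 0.273, -0.561,  0.207]), 'tool_rot': array([ 0.974,  0.224, -0.   , -0.001]), 'force': array([ 0.202, -0.64 ,  0.992]), 'ft_torque': array([ 0.02 , -0.005, -0.006]), 'finger_gap': np.float64(1.0)}
side [[461.86188832   0.         257.38334382]
 [  0.         461.86188832 194.91164581]
 [  0.           0.           1.        ]] [[-0.8313  0.3145 -0.4582  0.0374]
 [-0.5557 -0.4626  0.6907  0.7294]
 [ 0.0052  0.8289  0.5594  0.7017]
 [ 0.      0.      0.      1.    ]] ['frame', 'mtx', 'world_from_camera']
top [[377.2308095    0.         258.34965509]
 [  0.         377.2308095  192.66450774]
 [  0.           0.           1.        ]] [[-0.0267  0.9811 -0.1915  0.3912]
 [-0.9995 -0.0226  0.0235 -0.033 ]
 [ 0.0187  0.192   0.9812  0.851 ]
 [ 0.      0.      0.      1.    ]] ['frame', 'mtx', 'world_from_camera']
```

View pics/side0.png

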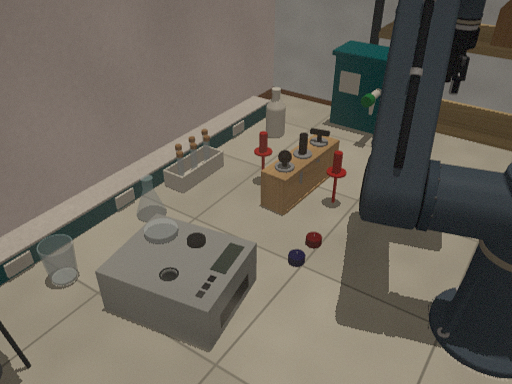

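View pics/top0.png

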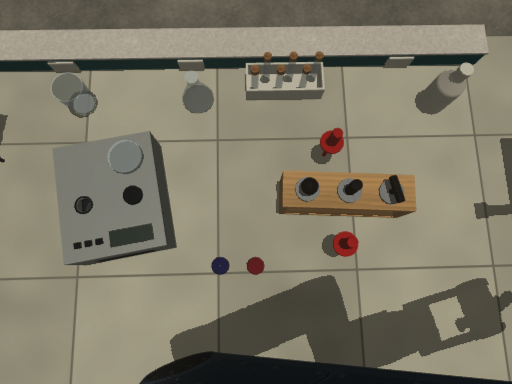

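```bash
python3 - <<'E'
import cv2,numpy as np
def crop(n,x,y,w,h,s,o):
    im=cv2.imread(f"pics/{n}0.png")[y:y+h,x:x+w]; cv2.imwrite(o,cv2.resize(im,None,fx=s,fy=s,interpolation=cv2.INTER_CUBIC))
crop("top",270,120,150,145,5,"pics/c1.png")
crop("top",45,125,135,145,4,"pics/c2.png")
crop("side",240,110,120,105,6,"pics/c3.png")
crop("side",95,210,170,125,4.5,"pics/c4.png")
E
```

```text
(no output)
```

View pics/c1.png

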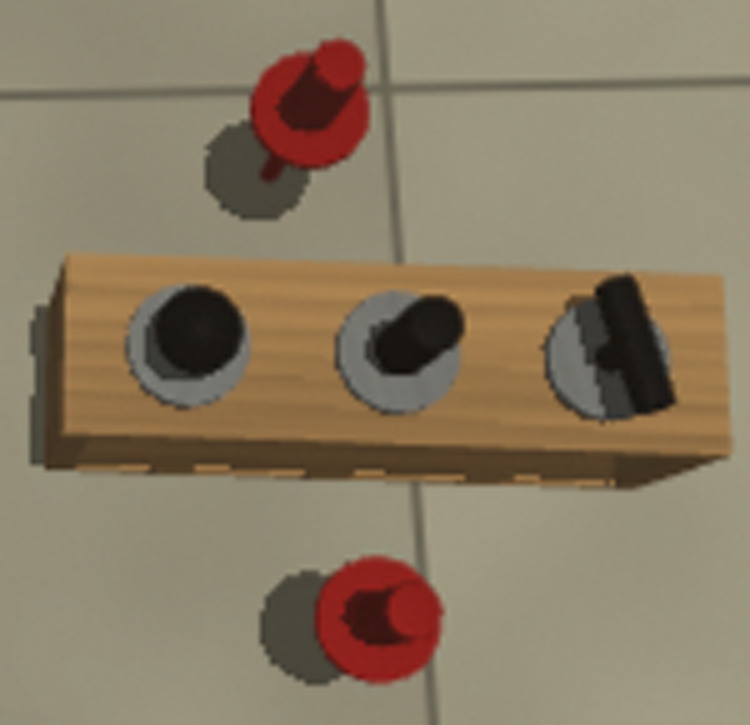

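View pics/c2.png

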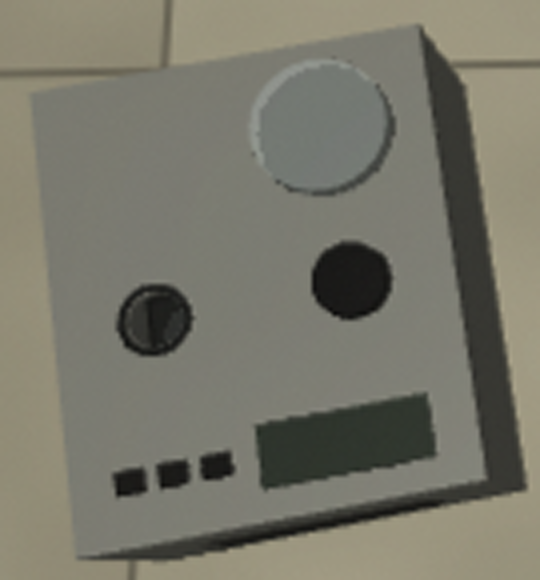

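View pics/c3.png

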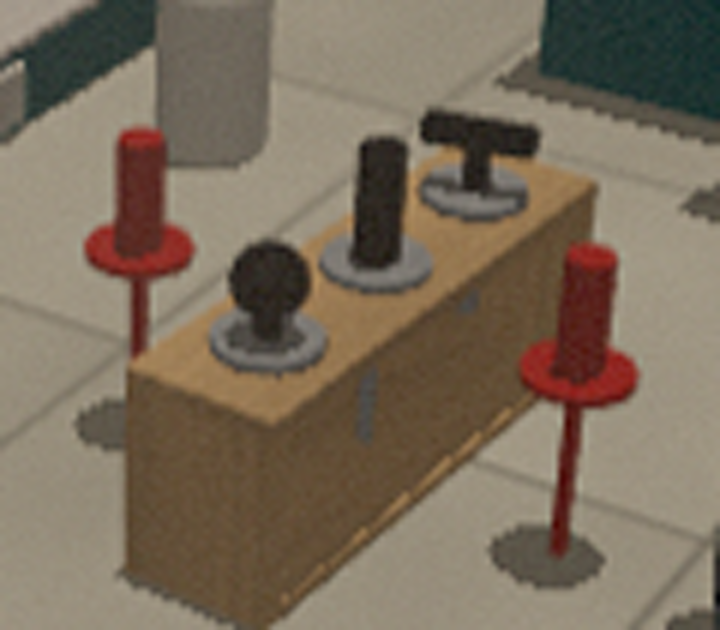

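View pics/c4.png

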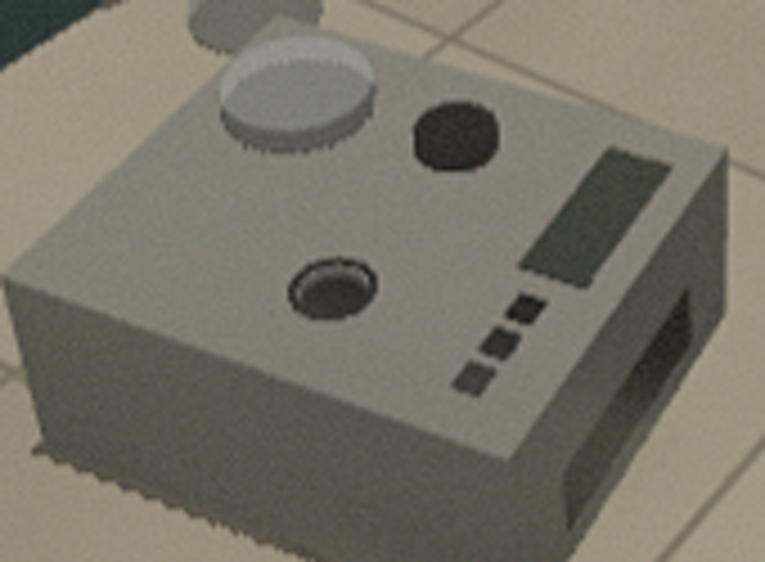

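```bash
cat > h.py <<'E'
import cv2,numpy as np
def ray(d,u,v):
    K=d["mtx"];T=d["world_from_camera"]
    c=np.array([(u-K[0,2])/K[0,0],-(v-K[1,2])/K[1,1],-1.]); return T[:3,3],T[:3,:3]@c
def onz(d,u,v,z):
    o,r=ray(d,u,v); return o+r*(z-o[2])/r[2]
def tri(ps):
    A=np.zeros((3,3));b=np.zeros(3)
    for d,u,v in ps:
        o,r=ray(d,u,v);r=r/np.linalg.norm(r);P=np.eye(3)-np.outer(r,r);A+=P;b+=P@o
    return np.linalg.solve(A,b)
E
python3 - <<'E'
from h import *
np.set_printoptions(precision=4,suppress=True)
S=dict(np.load("side0.npz"));T=dict(np.load("top0.npz"))
t=lambda x,y:(270+x/5-.4,120+y/5-.4)
t2=lambda x,y:(45+x/4-.4,125+y/4-.4)
s=lambda x,y:(240+x/6-.4,110+y/6-.4)
s2=lambda x,y:(95+x/4.5-.4,210+y/4.5-.4)
print("pin collar T",onz(T,*t(398,352),.110)," S",onz(S,*s(376,261),.110))
print("handle top T",onz(T,*t(436,322),.165)," S",onz(S,*s(384,144),.165), tri([(T,*t(436,322)),(S,*s(384,144))]))
print("ball collar",onz(T,*t(188,346),.110),onz(S,*s(268,340),.110)); print("T collar",onz(T,*t(607,357),.11),onz(S,*s(474,190),.11))
for n,p in dict(lb=(65,255),rb=(722,276),lf=(65,435),rf=(730,455)).items(): print("rack",n,onz(T,*t(*p),.105))
print("hole",onz(T,*t2(155,319),.102),onz(S,*s2(333,288),.102))
print("port",onz(T,*t2(351,280),.114),onz(S,*s2(456,136),.114))
for n,p in dict(lb=(32,92),rb=(419,25),lf=(78,557),rf=(486,478)).items(): print("reader",n,onz(T,*t2(*p),.102))
for n,p in dict(lf=(510,460),lb=(5,280),rf=(727,150)).items(): print("readerS",n,onz(S,*s2(*p),.102))
print("T bar",onz(T,*t(613,288),.16),onz(T,*t(657,400),.16))
print("redtop",tri([(T,*t(340,65)),(S,*s(140,137))]),tri([(T,*t(415,608)),(S,*s(592,257))]))
# hole segmentation
for d,x0,y0 in((S,155,262),(T,70,192)):
    g=cv2.cvtColor(d["frame"],cv2.COLOR_RGB2GRAY)[y0:y0+27,x0:x0+30]
    m=(g<70).astype(np.uint8)if d is T else (g<85).astype(np.uint8)
    c=max(cv2.findContours(m,0,2)[0],key=cv2.contourArea);e=cv2.fitEllipse(c);print(e)
    print(onz(d,x0+e[0][0],y0+e[0][1],.102))
E
```

```text
pin collar T [ 0.5371 -0.2339  0.11  ]  S [ 0.5338 -0.2325  0.11  ]
handle top T [ 0.5373 -0.2341  0.165 ]  S [ 0.5358 -0.2364  0.165 ] [ 0.536  -0.2343  0.166 ]
ball collar [ 0.5415 -0.1492  0.11  ] [ 0.5378 -0.1467  0.11  ]
T collar [ 0.5331 -0.3184  0.11  ] [ 0.5295 -0.3174  0.11  ]
rack lb [ 0.5815 -0.1016  0.105 ]
rack rb [ 0.5667 -0.371   0.105 ]
rack lf [ 0.5072 -0.0987  0.105 ]
rack rf [ 0.4927 -0.3664  0.105 ]
hole [0.5217 0.2985 0.102 ] [0.5199 0.2977 0.102 ]
port [0.5369 0.1984 0.114 ] [0.5312 0.2049 0.114 ]
reader lb [0.6412 0.3683 0.102 ]
reader rb [0.6735 0.1721 0.102 ]
reader lf [0.4058 0.3282 0.102 ]
reader rf [0.4387 0.1328 0.102 ]
readerS lf [0.4017 0.3289 0.102 ]
readerS lb [0.6351 0.37   0.102 ]
readerS rf [0.4348 0.1339 0.102 ]
T bar [ 0.5501 -0.304   0.16  ] [ 0.5067 -0.3164  0.16  ]
redtop [ 0.6441 -0.2089  0.1495] [ 0.4309 -0.2234  0.148 ]
((13.528386116027832, 11.87425708770752), (12.75500774383545, 19.422042846679688), 79.38109588623047)
[0.5195 0.2983 0.102 ]
((13.214902877807617, 12.709467887878418), (16.893667221069336, 18.217578887939453), 56.71574020385742)
[0.5209 0.2988 0.102 ]
```

Call:
servo_tool([
  [0,0,-5,0,0,-0.12,1],
  [0,0,-5,0,0,-0.12,1],
  [0,0,-5,0,0,-0.12,1],
  [0,0,-5,0,0,-0.12,1],
  [0,0,-5,0,0,-0.12,1],
  [0,0,-5,0,0,-0.12,1],
  [0,0,-5,0,0,-0.12,1],
  [0,0,-5,0,0,-0.12,1],
  [0,0,0,0,0,-0.12,1],
  [0,0,0,0,0,-0.04,1],
], grip_force=60)

```text
t: 0.93
tcp_pos: [0.272, -0.5567, 0.2417]
tool_rot: [0.689, 0.725, 0.004, -0.007]
force: [-0.8, -0.4, 0.4]
finger_gap: 1.001
```

```bash
cat > st.py <<'E'
import sys,numpy as np
from scipy.spatial.transform import Rotation as R
from station import manip
np.set_printoptions(precision=4,suppress=True)
s=manip.sense(); r=R.from_quat(s["tool_rot"])
print("t",s["t"],"tcp",s["tcp_pos"],"x",r.as_matrix()[:,0],"z",r.as_matrix()[:,2],"F",s["force"],"gap",s["finger_gap"])
if len(sys.argv)>3:
    g=np.array([float(a) for a in sys.argv[1:4]])
    print("shift mm",1000*r.inv().apply(g-s["tcp_pos"]))
G=R.from_matrix(np.array([[0,1,0],[1,0,0],[0,0,-1]]).T)
print("turn",(r.inv()*G).as_rotvec(), "q",s["q"])
E
python3 st.py .536 -.234 .24
```

```text
t 0.9333 tcp [ 0.272  -0.5567  0.2417] x [-0.0499  0.9986  0.0168] z [-0.0046  0.0166 -0.9999] F [-0.8234 -0.4202  0.3822] gap 1.0014284798665791
shift mm [309.0984 279.8159   5.8039]
turn [-0.0042 -0.0167  0.0499] q [-1.2965  0.4928  1.3937  0.      1.2723 -1.3464]
```

Call:
servo_tool([
  [20,20,0,0,-0.01,0.02,1],
  [28,26,0,0,-0.01,0.02,1],
  [28,26,0,0,0,0,1],
  [28,26,0,0,0,0,1],
  [28,26,0,0,0,0,1],
  [28,26,0,0,0,0,1],
  [28,26,0,0,0,0,1],
  [28,26,0,0,0,0,1],
  [28,26,0,0,0,0,1],
  [28,26,0,0,0,0,1],
  [20,18,0,0,0,0,1],
  [0,0,0,0,0,0,1],
])

```text
t: 1.93
tcp_pos: [0.5477, -0.2496, 0.233]
tool_rot: [0.707, 0.707, -0.003, -0.004]
force: [-0.3, 0.0, -0.4]
finger_gap: 1.0
```

```bash
python3 st.py .536 -.234 .2
```

```text
t 1.9333 tcp [ 0.5477 -0.2496  0.233 ] x [-0.0005  1.      0.0012] z [-0.0098  0.0012 -1.    ] F [-0.3181  0.019  -0.3506] gap 1.0004251113488312
shift mm [ 15.5459 -11.3863  33.1437]
turn [-0.0098 -0.0012  0.0005] q [-0.6105  0.4729  1.4561 -0.0049  1.2213 -0.6093]
```

Call:
servo_tool([
  [10,-8,5,-0.01,0,0,1],
  [5,-3,10,0,0,0,1],
  [0,0,15,0,0,0,1],
  [0,0,0,0,0,0,1],
])

```text
t: 2.27
tcp_pos: [0.5367, -0.2318, 0.2012]
tool_rot: [0.705, 0.71, -0.0, -0.001]
force: [-0.4, -0.4, 0.4]
finger_gap: 1.001
```

```bash
python3 st.py .536 -.234 .12
python3 - <<'E'
from station import manip
import cv2,numpy as np
for n in("side","top"):
    d=manip.snapshot(n); cv2.imwrite(f"pics/{n}1.png",d["frame"][:,:,::-1]); np.savez(f"{n}1.npz",**d)
cv2.imwrite("pics/s1.png",cv2.resize(cv2.imread("pics/side1.png")[60:260,220:420],None,fx=3,fy=3))
E
```

```text
t 2.2667 tcp [ 0.5367 -0.2318  0.2012] x [-0.007   1.      0.0009] z [-0.0012  0.0009 -1.    ] F [-0.3727 -0.4136  0.3774] gap 1.001150029721125
shift mm [-2.2635 -0.6187 81.152 ]
turn [-0.0012 -0.0009  0.007 ] q [-0.5988  0.481   1.5422  0.0001  1.12   -0.6058]
```

View pics/s1.png

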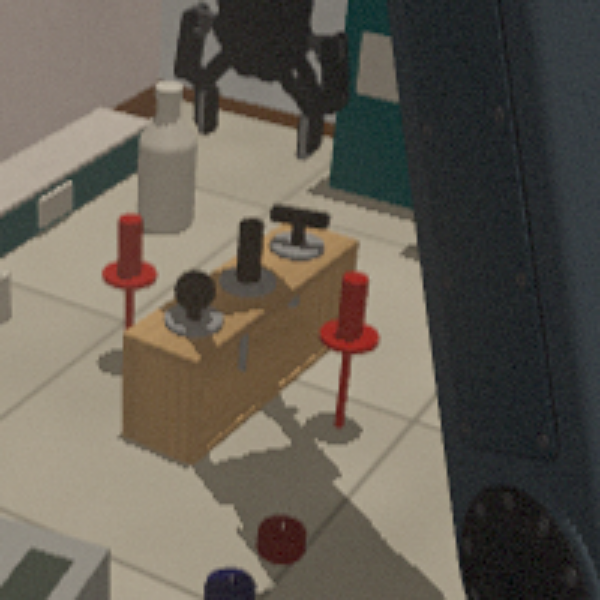

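View pics/top1.png

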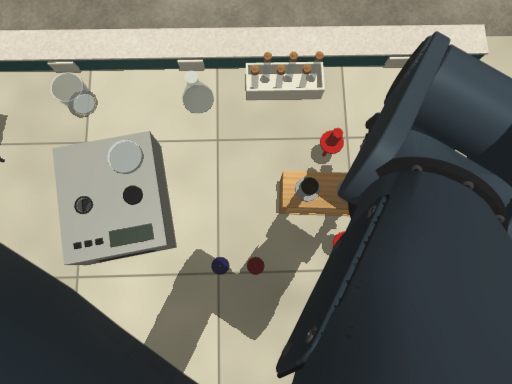

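The side view shows the open jaws straddling the middle handle (about 250,235 in the crop), clear of both red pins. In the top view the arm hides the pin. I'll descend.

Call:
servo_tool([
  [-2,-1,12,0,0,0.007,1],
  [0,0,15,0,0,0,1],
  [0,0,15,0,0,0,1],
  [0,0,15,0,0,0,1],
  [0,0,12,0,0,0,1],
  [0,0,8,0,0,0,1],
  [0,0,4,0,0,0,1],
  [0,0,0,0,0,0,1],
])

```text
t: 3.03
tcp_pos: [0.5429, -0.2455, 0.1276]
tool_rot: [0.709, 0.705, 0.001, 0.011]
force: [0.0, -0.2, 0.7]
finger_gap: 0.999
```

```bash
python3 st.py .536 -.234 .12
python3 - <<'E'
from station import manip
import cv2,numpy as np
d=manip.snapshot("side"); cv2.imwrite("pics/s2.png",cv2.resize(d["frame"][90:220,230:360,::-1],None,fx=4.5,fy=4.5,interpolation=cv2.INTER_CUBIC))
E
```

```text
t 3.0333 tcp [ 0.5429 -0.2455  0.1276] x [ 0.0069  0.9999 -0.0131] z [ 0.017  -0.0132 -0.9998] F [ 0.0194 -0.2321  0.701 ] gap 0.9990798566695307
shift mm [11.524  -7.1103  7.3056]
turn [ 0.017   0.0132 -0.0068] q [-0.6114  0.5809  1.5993 -0.0014  0.9399 -0.6038]
```

View pics/s2.png

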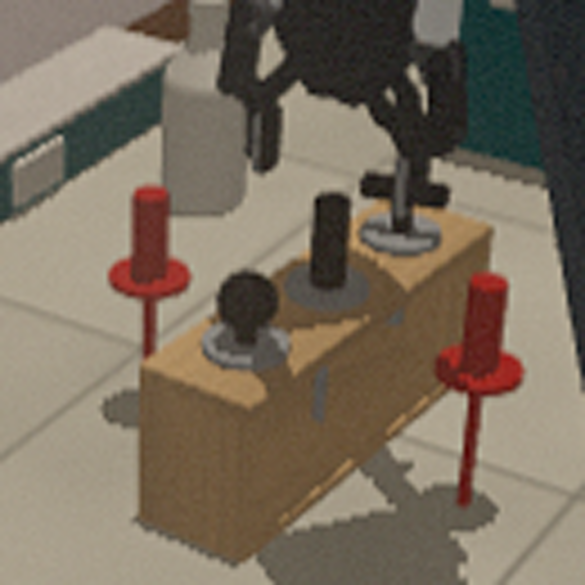

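```bash
cat >> h.py <<'E'
def proj(d,p):
    T=np.linalg.inv(d["world_from_camera"]);c=T[:3,:3]@np.asarray(p)+T[:3,3];K=d["mtx"]
    return K[0,2]+K[0,0]*c[0]/-c[2],K[1,2]-K[1,1]*c[1]/-c[2]
E
python3 - <<'E'
from h import *
S=dict(np.load("side0.npz"))
def s2(p): u,v=proj(S,p); return (u-230)*4.5,(v-90)*4.5
def s1(p): u,v=proj(S,p); return (u-220)*3,(v-60)*3
for dx in(-.0425,0,.0425):
  for dz in (0,.019+.013): print(dx,dz,"s2",s2([.5429+dx,-.2455,.1276+dz]),"s1",s1([.5367+dx,-.2318,.2012+dz]))
E
python3 st.py .536 -.234 .12
```

```text
-0.0425 0 s2 (np.float64(388.34379727225473), np.float64(264.0535681499387)) s1 (np.float64(294.600005262504), np.float64(196.26223945281663))
-0.0425 0.032 s2 (np.float64(392.62882779551416), np.float64(214.54715274488456)) s1 (np.float64(297.681179855089), np.float64(160.6033392082303))
0 0 s2 (np.float64(324.2439667507126), np.float64(244.7030922695592)) s1 (np.float64(249.8234319653704), np.float64(183.93237657234715))
0 0.032 s2 (np.float64(327.51031262832976), np.float64(195.70793713199942)) s1 (np.float64(252.15857634658454), np.float64(148.68370995424107))
0.0425 0 s2 (np.float64(262.14842788874773), np.float64(225.95767255080025)) s1 (np.float64(206.509745995127), np.float64(172.0053404117886))
0.0425 0.032 s2 (np.float64(264.45762802408524), np.float64(177.46637991619218)) s1 (np.float64(208.14590485950532), np.float64(137.15944099397402))
t 3.0833 tcp [ 0.5432 -0.2457  0.128 ] x [ 0.0069  0.9999 -0.0137] z [ 0.0177 -0.0138 -0.9997] F [-0.118  -0.1761  0.2524] gap 1.0017269111404403
shift mm [11.7215 -7.4289  7.74  ]
turn [ 0.0177  0.0137 -0.0067] q [-0.6114  0.5804  1.5987 -0.0014  0.9401 -0.6038]
```

```bash

python3 - <<'E'
from station import manip
from h import *
d=manip.snapshot("side"); 
im=cv2.resize(d["frame"][60:180,250:370,::-1],None,fx=5,fy=5,interpolation=cv2.INTER_CUBIC)
im=cv2.convertScaleAbs(im,alpha=1.8,beta=20)
for p in [(.5432,-.2457,.128),(.5432+.0425,-.2457,.141),(.5432-.0425,-.2457,.141)]:
    u,v=proj(d,p); cv2.circle(im,(int((u-250+.5)*5),int((v-60+.5)*5)),4,(0,255,0),-1)
cv2.imwrite("pics/s3.png",im)
E
python3 st.py .536 -.234 .12
```

```text
t 3.1333 tcp [ 0.5435 -0.2456  0.1284] x [ 0.0067  0.9999 -0.0141] z [ 0.0184 -0.0142 -0.9997] F [ 0.1451  0.3199 -0.1581] gap 0.9997517673293796
shift mm [11.6911 -7.6833  8.1449]
turn [ 0.0184  0.0141 -0.0066] q [-0.6111  0.5797  1.5985 -0.0013  0.9401 -0.6038]
```

View pics/s3.png

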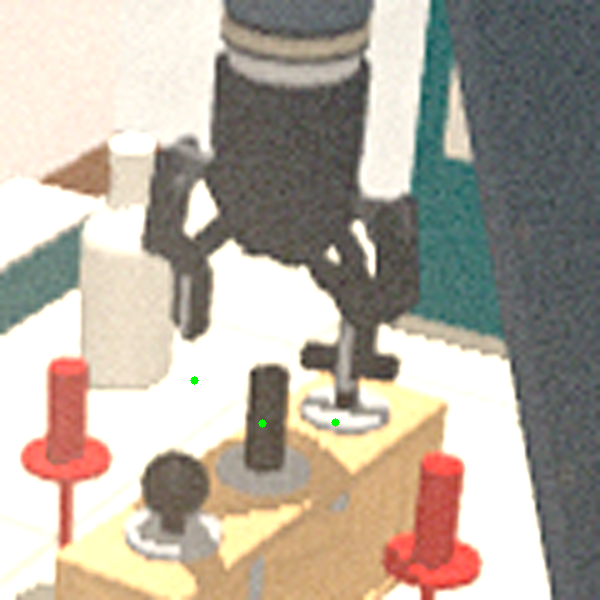

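The tips sit about 15 mm higher in the picture than the reported TCP predicts, even allowing for the open fingers. I'll recentre in y and check again before closing.

Call:
servo_tool([
  [6,-4,1,0.009,0.007,0,1],
  [6,-4,1,0.009,0.007,-0.003,1],
  [0,0,1,0,0,0,1],
  [0,0,0,0,0,0,1],
  [0,0,0,0,0,0,1],
])

```text
t: 3.55
tcp_pos: [0.5361, -0.2329, 0.1279]
tool_rot: [0.708, 0.706, 0.0, 0.001]
force: [-0.1, -0.2, 0.2]
finger_gap: 1.003
```

```bash
cat > look.py <<'E'
import sys
from station import manip
from h import *
n,o,x,y,w,h,f=sys.argv[1],sys.argv[2],*map(int,sys.argv[3:8])
s=manip.sense()
d=manip.snapshot(n); im=cv2.resize(d["frame"][y:y+h,x:x+w,::-1],None,fx=f,fy=f,interpolation=cv2.INTER_CUBIC)
im=cv2.convertScaleAbs(im,alpha=1.6,beta=20)
u,v=proj(d,s["tcp_pos"]); cv2.circle(im,(int((u-x+.5)*f),int((v-y+.5)*f)),3,(0,255,0),-1)
cv2.imwrite(o,im)
E
python3 look.py side pics/s4.png 250 60 120 120 5
python3 st.py .536 -.234 .12
```

```text
t 3.6 tcp [ 0.5362 -0.233   0.128 ] x [ 0.0028  1.     -0.0015] z [ 0.0029 -0.0015 -1.    ] F [-0.2818  0.1638  0.6055] gap 1.000528887026953
shift mm [-0.9838 -0.2228  7.9691]
turn [ 0.0029  0.0015 -0.0028] q [-0.6012  0.5739  1.6132  0.0005  0.9512 -0.5987]
```

View pics/s4.png

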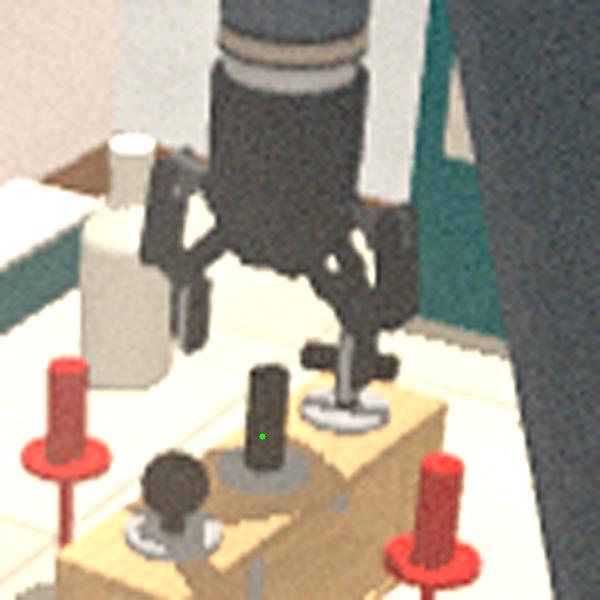

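Call:
servo_tool([
  [0,0,0,0,0,0,0],
  [0,0,0,0,0,0,0],
  [0,0,0,0,0,0,0],
  [0,0,0,0,0,0,0],
  [0,0,0,0,0,0,0],
  [0,0,0,0,0,0,0],
], grip_force=25)

```text
t: 4.1
tcp_pos: [0.5366, -0.2333, 0.1282]
tool_rot: [0.708, 0.706, 0.001, 0.002]
force: [-0.3, -0.7, -0.3]
finger_gap: 0.503
```

```bash

python3 look.py side pics/s5.png 250 60 120 120 5
python3 st.py .536 -.234 .12
```

```text
t 4.15 tcp [ 0.5366 -0.2333  0.1282] x [ 0.0028  1.     -0.0021] z [ 0.0037 -0.0022 -1.    ] F [-0.6686  0.552   0.3702] gap 0.4953291755198165
shift mm [-0.6349 -0.6426  8.2167]
turn [ 0.0037  0.0021 -0.0028] q [-0.6012  0.5738  1.6124  0.0004  0.9511 -0.5986]
```

View pics/s5.png

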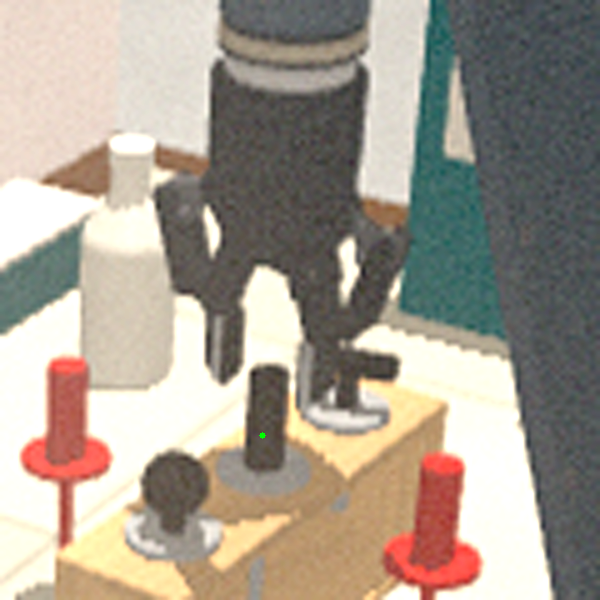

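Call:
servo_tool([
  [0,0,0,0,0,0,-0.4],
  [0,0,0,0,0,0,-0.6],
  [0,0,0,0,0,0,-0.6],
  [0,0,0,0,0,0,-0.6],
  [0,0,0,0,0,0,-0.6],
], grip_force=20)

```text
t: 4.57
tcp_pos: [0.5368, -0.2334, 0.1282]
tool_rot: [0.708, 0.706, 0.001, 0.002]
force: [0.1, -0.4, -0.2]
finger_gap: 0.244
```

```bash

python3 look.py side pics/s6.png 250 60 120 120 5
python3 st.py .536 -.234 .12
```

```text
t 4.6167 tcp [ 0.5368 -0.2334  0.1283] x [ 0.0029  1.     -0.0021] z [ 0.004  -0.0022 -1.    ] F [-0.1274 -0.3672 -0.2567] gap 0.24720950356683435
shift mm [-0.5587 -0.8213  8.2792]
turn [ 0.004   0.0021 -0.0029] q [-0.6013  0.5738  1.6121  0.0006  0.9511 -0.5987]
```

View pics/s6.png

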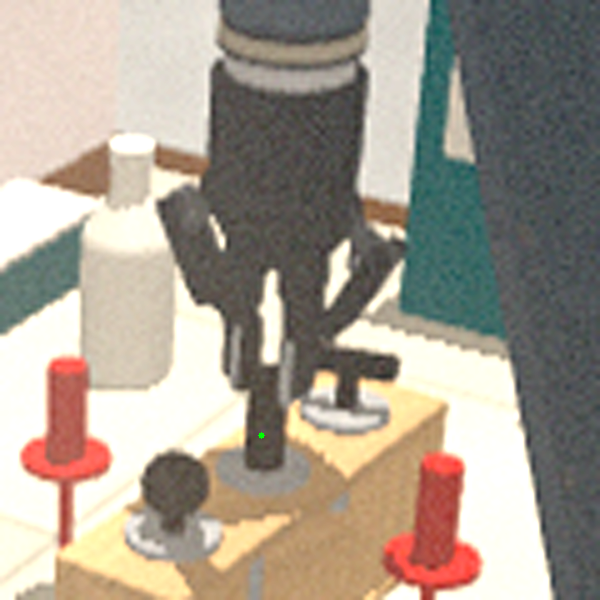

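Call:
servo_tool([
  [0,0,0,0,0,0,0],
  [0,0,0,0,0,0,0],
  [0,0,0,0,0,0,0],
  [0,0,6,0,0,0,0],
  [0,0,6,0,0,0,0],
  [0,0,4,0,0,0,0],
  [0,0,0,0,0,0,0],
])

```text
t: 5.2
tcp_pos: [0.5367, -0.2335, 0.1106]
tool_rot: [0.708, 0.706, 0.001, 0.002]
force: [0.2, 0.3, -0.0]
finger_gap: 0.501
```

```bash

python3 look.py side pics/s7.png 250 60 120 120 5
python3 st.py .536 -.234 .12
```

```text
t 5.25 tcp [ 0.5368 -0.2335  0.1109] x [ 0.0029  1.     -0.0023] z [ 0.0041 -0.0023 -1.    ] F [-0.6483  0.277   0.0783] gap 0.5000040990663811
shift mm [-0.51   -0.7164 -9.1351]
turn [ 0.0041  0.0023 -0.0029] q [-0.6013  0.5987  1.625   0.0005  0.9133 -0.5987]
```

View pics/s7.png

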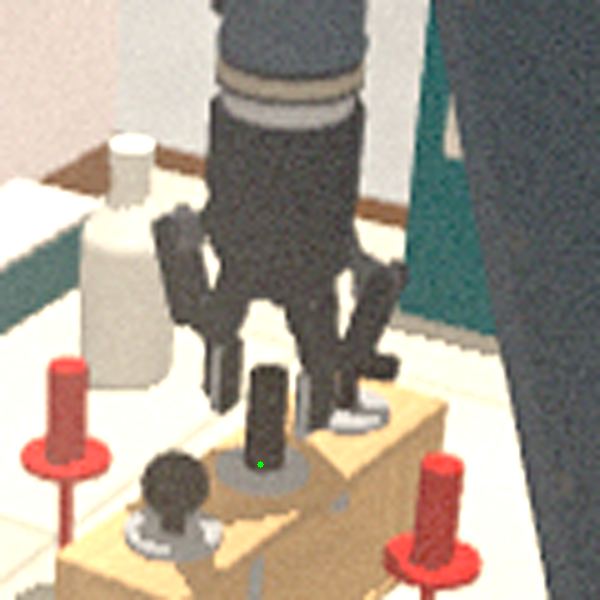

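Call:
servo_tool([
  [0,0,4,0,0,0,0],
  [0,0,2,0,0,0,0],
  [0,0,0,0,0,0,0],
  [0,0,0,0,0,0,-1],
  [0,0,0,0,0,0,-1],
  [0,0,0,0,0,0,-1],
  [0,0,0,0,0,0,-1],
  [0,0,0,0,0,0,-1],
], grip_force=60)

```text
t: 5.92
tcp_pos: [0.5369, -0.2335, 0.104]
tool_rot: [0.708, 0.706, 0.001, 0.002]
force: [-0.8, -0.6, -0.1]
finger_gap: 0.245
```

```bash

python3 look.py side pics/s8.png 250 60 120 120 5
python3 st.py .536 -.234 .12
```

```text
t 5.9667 tcp [ 0.5369 -0.2336  0.104 ] x [ 0.0029  1.     -0.0022] z [ 0.004  -0.0022 -1.    ] F [-0.2624  0.2995 -1.1165] gap 0.2421618839007016
shift mm [ -0.4814  -0.8389 -15.9869]
turn [ 0.004   0.0022 -0.0028] q [-0.6013  0.6089  1.6291  0.0005  0.8991 -0.5987]
```

View pics/s8.png

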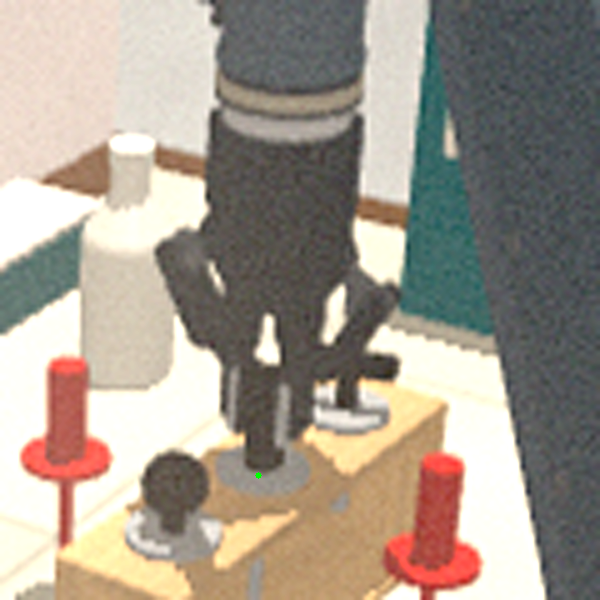

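Call:
servo_tool([
  [0,0,-6,0,0,0,-1],
  [0,0,-10,0,0,0,-1],
  [0,0,-10,0,0,0,-1],
  [0,0,-10,0,0,0,-1],
  [0,0,-6,0,0,0,-1],
])

```text
t: 6.38
tcp_pos: [0.5356, -0.2327, 0.1485]
tool_rot: [0.708, 0.706, 0.0, 0.0]
force: [0.0, -0.9, -0.9]
finger_gap: 0.242
```

```bash
python3 st.py .536 -.234 .27
```

```text
t 6.3833 tcp [ 0.5356 -0.2327  0.1485] x [ 0.0028  1.     -0.    ] z [ 0.0007 -0.     -1.    ] F [ 0.0265 -0.9115 -0.8808] gap 0.24198329879509478
shift mm [  -1.3315    0.5262 -121.4647]
turn [ 0.0007  0.     -0.0028] q [-0.6013  0.5458  1.5962  0.0004  0.999  -0.5987]
```

Call:
servo_tool([
  [0,0,-10,0,0,0,-1],
  [0,0,-15,0,0,0,-1],
  [0,0,-15,0,0,0,-1],
  [0,0,-15,0,0,0,-1],
  [0,0,-20,0,0,0,-1],
  [0,0,-20,0,0,0,-1],
  [0,0,-15,0,0,0,-1],
  [0,0,-10,0,0,0,-1],
  [0,0,0,0,0,0,-1],
])

```text
t: 7.13
tcp_pos: [0.5355, -0.2326, 0.2849]
tool_rot: [0.708, 0.706, 0.001, 0.005]
force: [-0.2, -0.9, -0.8]
finger_gap: 0.24
```

```bash
python3 st.py .521 .298 .27;python3 look.py side pics/s9.png 230 30 140 140 4
```

```text
t 7.1333 tcp [ 0.5355 -0.2326  0.2849] x [ 0.0027  1.     -0.0052] z [ 0.0084 -0.0052 -1.    ] F [-0.1618 -0.911  -0.7817] gap 0.24039282846518015
shift mm [530.6359 -16.0974  11.9941]
turn [ 0.0084  0.0052 -0.0027] q [-0.6013  0.3876  1.4497  0.0004  1.2945 -0.5987]
```

View pics/s9.png

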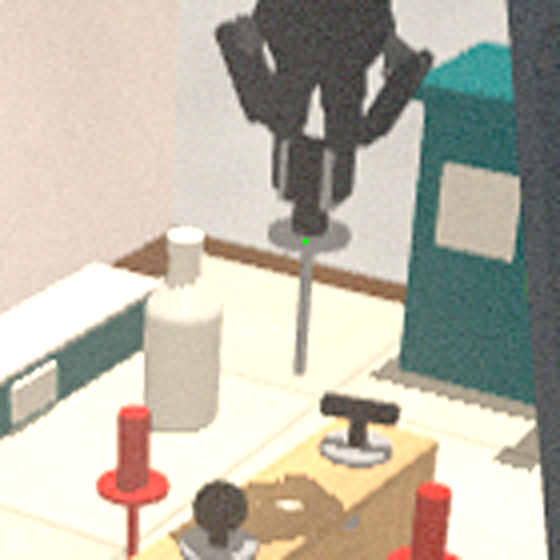

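Call:
servo_tool([
  [10,0,0,0.008,0.005,0,-1],
  [20,0,0,0,0,0,-1],
  [30,0,0,0,0,0,-1],
  [30,0,0,0,0,0,-1],
  [30,0,0,0,0,0,-1],
  [30,0,0,0,0,0,-1],
  [30,0,0,0,0,0,-1],
  [30,0,0,0,0,0,-1],
  [30,0,0,0,0,0,-1],
  [30,0,0,0,0,0,-1],
  [20,0,0,0,0,0,-1],
  [10,0,0,0,0,0,-1],
])

```text
t: 8.18
tcp_pos: [0.5261, 0.0863, 0.2732]
tool_rot: [0.711, 0.703, -0.007, -0.014]
force: [-0.2, -0.7, -1.7]
finger_gap: 0.243
```

```bash
python3 st.py .521 .298 .27
```

```text
t 8.1833 tcp [0.5261 0.0863 0.2732] x [0.0105 0.9999 0.0108] z [-0.03    0.0111 -0.9995] F [-0.1523 -0.6862 -1.7151] gap 0.24279301964034414
shift mm [211.5934  -7.1465   5.7513]
turn [-0.03   -0.011  -0.0104] q [-0.053   0.3413  1.5589  0.01    1.2718 -0.0457]
```

Call:
servo_tool([
  [15,0,0,-0.015,-0.006,-0.005,-1],
  [25,-1,0,-0.015,-0.006,-0.005,-1],
  [30,-1,0,0,0,0,-1],
  [30,-1,0,0,0,0,-1],
  [30,-1,0,0,0,0,-1],
  [30,-1,0,0,0,0,-1],
  [25,-1,0,0,0,0,-1],
  [15,0,0,0,0,0,-1],
  [5,0,0,0,0,0,-1],
  [0,0,0,0,0,0,-1],
  [0,0,0,0,0,0,-1],
])

```text
t: 9.1
tcp_pos: [0.5116, 0.3007, 0.2626]
tool_rot: [0.706, 0.708, -0.011, -0.004]
force: [0.4, 0.8, -1.5]
finger_gap: 0.239
```

```bash
python3 st.py .521 .298 .27
```

```text
t 9.1 tcp [0.5116 0.3007 0.2626] x [-0.0017  1.     -0.0092] z [-0.0217 -0.0093 -0.9997] F [ 0.43    0.756  -1.5158] gap 0.2393005374010102
shift mm [-2.8316  9.2595 -7.5929]
turn [-0.0217  0.0092  0.0016] q [ 0.3441  0.438   1.4296 -0.0014  1.2975  0.3428]
```

Call:
servo_tool([
  [-1,4,5,-0.011,0.005,0,-1],
  [-2,5,10,-0.011,0.005,0,-1],
  [0,0,10,0,0,0,-1],
  [0,0,8,0,0,0,-1],
  [0,0,0,0,0,0,-1],
  [0,0,0,0,0,0,-1],
])

```text
t: 9.6
tcp_pos: [0.5213, 0.2906, 0.2259]
tool_rot: [0.709, 0.705, -0.001, 0.0]
force: [0.2, -0.2, -0.7]
finger_gap: 0.242
```

```bash
python3 st.py .521 .298 .21; python3 look.py side pics/s10.png 90 150 170 170 4;  python3 look.py top pics/t10.png 40 120 150 150 4
```

```text
t 9.6 tcp [0.5213 0.2906 0.2259] x [ 0.0059  1.     -0.0019] z [-0.0007 -0.0019 -1.    ] F [ 0.1935 -0.2358 -0.7186] gap 0.24221060546485543
shift mm [ 7.4569 -0.327  15.9183]
turn [-0.0007  0.0019 -0.0059] q [ 0.3223  0.4697  1.4838 -0.0017  1.1894  0.3288]
```

View pics/s10.png

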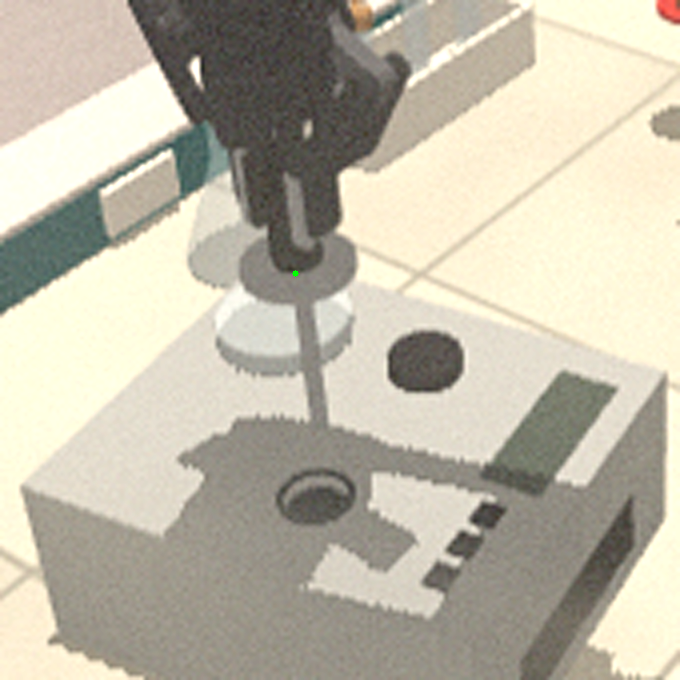

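View pics/t10.png

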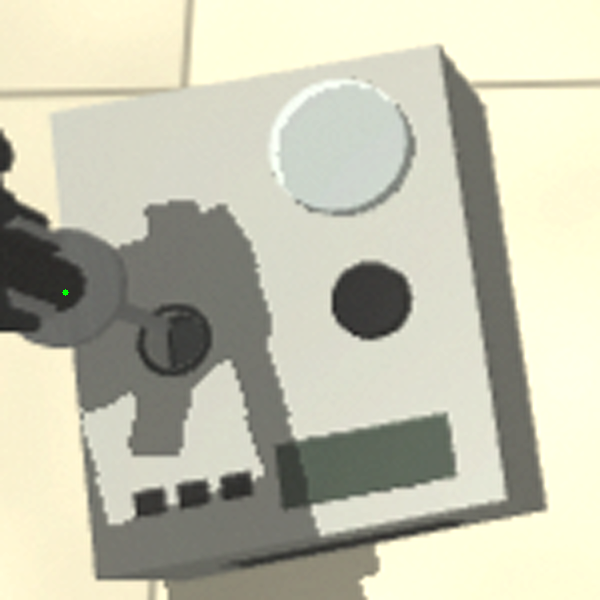

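```bash
python3 - <<'E'
from h import *
S=dict(np.load("side0.npz"));T=dict(np.load("top0.npz"))
s=lambda x,y:(90+x/4-.4,150+y/4-.4); t=lambda x,y:(40+x/4-.4,120+y/4-.4)
print("tip",tri([(S,*s(320,422)),(T,*t(152,324))]),"collar",tri([(S,*s(298,267)),(T,*t(68,290))]))
print("hole",onz(S,*s(316,497),.102),onz(T,*t(175,340),.102))
for z in(.14,.145,.15,.155): print(z,onz(S,*s(320,422),z),onz(T,*t(152,324),z))
E
```

```text
tip [0.52052389 0.29073244 0.14259602] collar [0.52157361 0.28845895 0.22752843]
hole [0.51943239 0.29821922 0.102     ] [0.52115622 0.29850284 0.102     ]
0.14 [0.52084076 0.28841079 0.14      ] [0.52251119 0.29295923 0.14      ]
0.145 [0.51653752 0.2923369  0.145     ] [0.52158792 0.29066676 0.145     ]
0.15 [0.51223428 0.296263   0.15      ] [0.52066464 0.2883743  0.15      ]
0.155 [0.50793104 0.30018911 0.155     ] [0.51974136 0.28608184 0.155     ]
```

Call:
servo_tool([
  [4,0,2,0,0.001,-0.003,-1],
  [4,0,5,0,0.001,-0.003,-1],
  [0,0,5,0,0,0,-1],
  [0,0,0,0,0,0,-1],
  [0,0,0,0,0,0,-1],
])

```text
t: 10.12
tcp_pos: [0.5224, 0.3008, 0.2148]
tool_rot: [0.706, 0.708, 0.002, 0.0]
force: [0.0, -0.0, -0.9]
finger_gap: 0.241
```

```bash
python3 st.py .521 .298 .161
```

```text
t 10.1167 tcp [0.5224 0.3008 0.2148] x [-0.002   1.      0.0021] z [ 0.0034  0.0021 -1.    ] F [ 0.0144 -0.0483 -0.9135] gap 0.24100912478091613
shift mm [-2.9407 -1.6155 53.7653]
turn [ 0.0034 -0.0021  0.002 ] q [0.3368 0.4876 1.4856 0.001  1.1645 0.3344]
```

Call:
servo_tool([
  [-1,-1,5,0,0,0,-1],
  [-1,0,8,0,0,0,-1],
  [0,0,8,0,0,0,-1],
  [0,0,8,0,0,0,-1],
  [0,0,8,0,0,0,-1],
  [0,0,6,0,0,0,-1],
  [0,0,4,0,0,0,-1],
  [0,0,0,0,0,0,-1],
  [0,0,0,0,0,0,-1],
])

```text
t: 10.87
tcp_pos: [0.5205, 0.2984, 0.1612]
tool_rot: [0.706, 0.708, 0.001, -0.0]
force: [0.1, 0.1, -1.5]
finger_gap: 0.246
```

```bash
python3 st.py .521 .298 .131; python3 look.py side pics/s11.png 90 150 170 170 4;  python3 look.py top pics/t11.png 40 120 150 150 4
```

```text
t 10.8667 tcp [0.5205 0.2984 0.1612] x [-0.0022  1.      0.001 ] z [ 0.0006  0.001  -1.    ] F [ 0.0798  0.1094 -1.4931] gap 0.24580974580490156
shift mm [-0.4432  0.4444 30.2217]
turn [ 0.0006 -0.001   0.0022] q [0.3341 0.5486 1.544  0.0008 1.0481 0.3314]
```

View pics/s11.png

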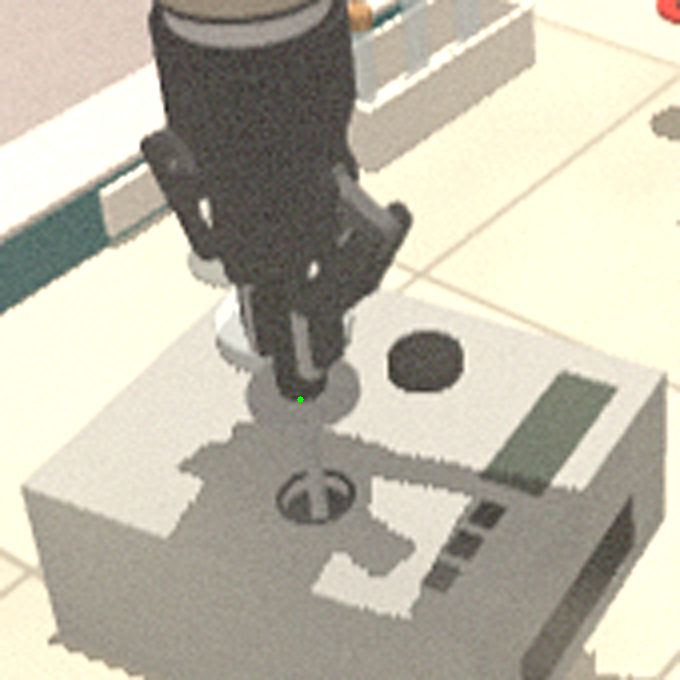

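View pics/t11.png

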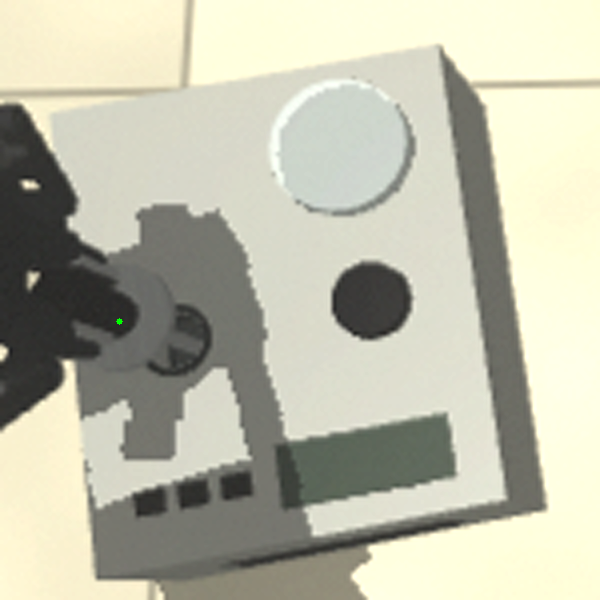

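Call:
servo_tool([
  [0,0,5,0,0,0,-1],
  [0,0,6,0,0,0,-1],
  [0,0,6,0,0,0,-1],
  [0,0,5,0,0,0,-1],
  [0,0,3,0,0,0,-1],
  [0,0,0,0,0,0,-1],
])

```text
t: 11.47
tcp_pos: [0.5229, 0.2994, 0.1371]
tool_rot: [0.706, 0.708, 0.004, 0.001]
force: [-1.2, -0.5, 1.3]
finger_gap: 0.241
```

```bash
python3 st.py .521 .298 .131; python3 look.py side pics/s12.png 90 150 170 170 4
```

```text
t 11.4667 tcp [0.5229 0.2994 0.1371] x [-0.0023  1.      0.0033] z [ 0.007   0.0033 -1.    ] F [-1.1678 -0.5426  1.2657] gap 0.2412355990202074
shift mm [-1.3979 -1.9238  6.1167]
turn [ 0.007  -0.0033  0.0023] q [0.3343 0.5804 1.5635 0.001  0.99   0.3314]
```

View pics/s12.png

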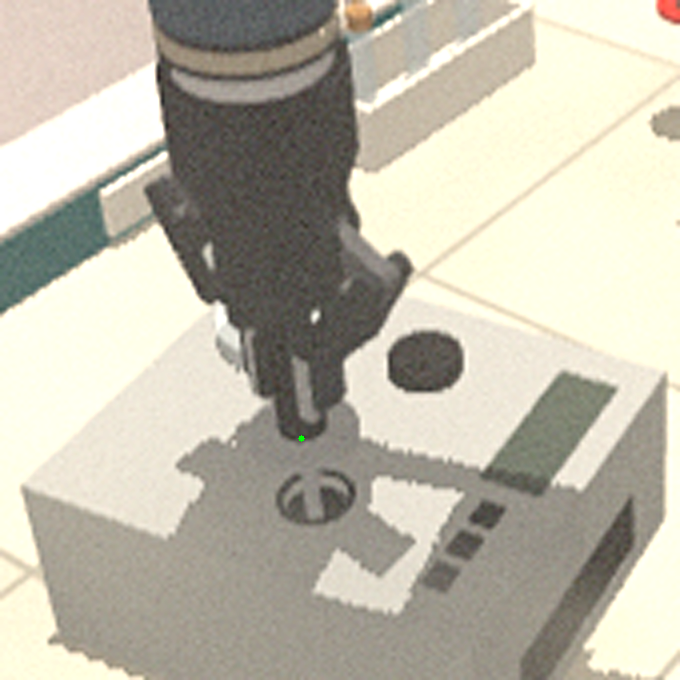

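Force z has risen from -1.5 to +1.3 N, so the tip is on the pad. I'll press a bit further.

Call:
servo_tool([
  [0,-1,4,0,0,0,-1],
  [0,0,3,0,0,0,-1],
  [0,0,2,0,0,0,-1],
  [0,0,0,0,0,0,-1],
])

```text
t: 11.85
tcp_pos: [0.5227, 0.2995, 0.13]
tool_rot: [0.706, 0.708, 0.005, 0.002]
force: [-0.6, -0.7, 4.7]
finger_gap: 0.24
```

```bash
python3 st.py .521 .298 .125; python3 look.py side pics/s13.png 90 180 190 170 4
```

```text
t 11.85 tcp [0.5227 0.2995 0.13  ] x [-0.0028  1.      0.0036] z [ 0.0098  0.0036 -0.9999] F [-0.577  -0.7349  4.6966] gap 0.23953875445557443
shift mm [-1.5563 -1.7798  4.9588]
turn [ 0.0098 -0.0036  0.0028] q [0.3349 0.5891 1.5714 0.0003 0.9707 0.332 ]
```

View pics/s13.png

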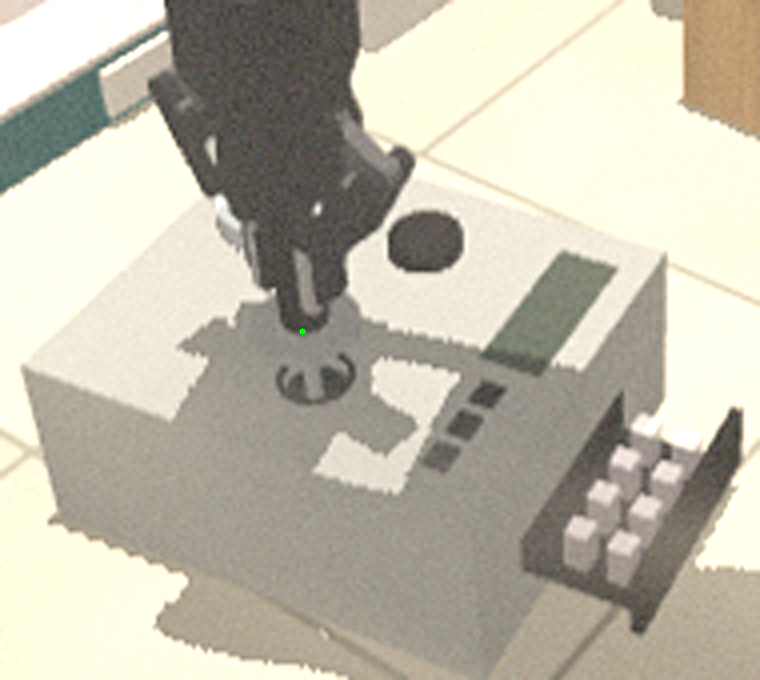

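The tray is out (its front is at about 690,520 in the crop). I'll hold briefly, then withdraw straight up.

Call:
servo_tool([
  [0,0,0,0,0,0,-1],
  [0,0,0,0,0,0,-1],
  [0,0,0,0,0,0,-1],
  [0,-1,-5,0.005,0,0,-1],
  [0,-1,-8,0.005,0,0,-1],
  [0,0,-10,0,0,0,-1],
  [0,0,-10,0,0,0,-1],
  [0,0,-10,0,0,0,-1],
  [0,0,-10,0,0,0,-1],
  [0,0,-10,0,0,0,-1],
  [0,0,-10,0,0,0,-1],
  [0,0,-5,0,0,0,-1],
])

```text
t: 12.9
tcp_pos: [0.5198, 0.2992, 0.2136]
tool_rot: [0.706, 0.708, 0.0, -0.002]
force: [0.6, 0.6, -1.3]
finger_gap: 0.241
```

```bash
python3 st.py .536 -.234 .285; python3 look.py side pics/s14.png 90 150 190 190 3
```

```text
t 12.9 tcp [0.5198 0.2992 0.2136] x [-0.0026  1.      0.0035] z [-0.0033  0.0035 -1.    ] F [ 0.5579  0.6199 -1.3012] gap 0.2405790539425438
shift mm [-532.9356   14.6175  -73.3313]
turn [-0.0033 -0.0035  0.0026] q [0.3337 0.4869 1.4907 0.0048 1.166  0.3292]
```

View pics/s14.png

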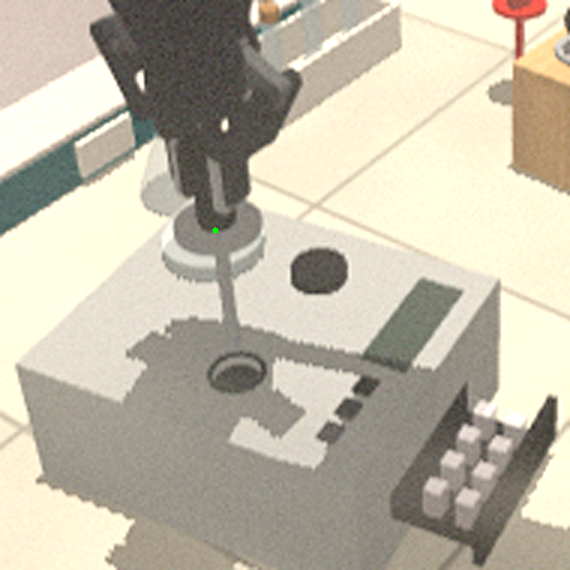

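Call:
servo_tool([
  [0,0,-15,0,0,0,-1],
  [0,0,-20,0,0,0,-1],
  [0,0,-20,0,0,0,-1],
  [-5,0,-15,0,0,0,-1],
  [-15,0,-8,0,0,0,-1],
  [-25,0,0,0,0,0,-1],
  [-30,1,0,0,0,0,-1],
  [-30,1,0,0,0,0,-1],
  [-30,1,0,0,0,0,-1],
  [-30,1,0,0,0,0,-1],
  [-30,1,0,0,0,0,-1],
  [-20,0,0,0,0,0,-1],
])

```text
t: 13.95
tcp_pos: [0.5213, 0.0742, 0.2926]
tool_rot: [0.703, 0.711, -0.003, -0.004]
force: [0.1, 0.3, 0.1]
finger_gap: 0.242
```

```bash
python3 st.py .536 -.234 .295
```

```text
t 13.95 tcp [0.5213 0.0742 0.2926] x [-0.012   0.9999  0.0016] z [-0.0092  0.0015 -1.    ] F [0.0778 0.251  0.0518] gap 0.24199716300035853
shift mm [-308.3731   11.0137   -2.9555]
turn [-0.0092 -0.0016  0.012 ] q [-0.0715  0.3031  1.5605  0.0009  1.2873 -0.0837]
```

Call:
servo_tool([
  [-20,1,-1,-0.005,0,0.006,-1],
  [-30,1,-1,-0.004,0,0.006,-1],
  [-30,1,0,0,0,0,-1],
  [-30,1,0,0,0,0,-1],
  [-30,1,0,0,0,0,-1],
  [-30,1,0,0,0,0,-1],
  [-30,1,0,0,0,0,-1],
  [-30,1,0,0,0,0,-1],
  [-30,1,0,0,0,0,-1],
  [-20,0,0,0,0,0,-1],
  [-8,0,0,0,0,0,-1],
  [0,0,0,0,0,0,-1],
])

```text
t: 14.95
tcp_pos: [0.5154, -0.24, 0.2876]
tool_rot: [0.712, 0.703, -0.005, -0.006]
force: [0.5, 1.0, -1.4]
finger_gap: 0.242
```

```bash
python3 st.py .536 -.234 .27
```

```text
t 14.95 tcp [ 0.5154 -0.24    0.2876] x [0.0126 0.9999 0.002 ] z [-0.0162  0.0022 -0.9999] F [ 0.5155  1.03   -1.4205] gap 0.24198793265039492
shift mm [ 6.2643 20.856  17.3162]
turn [-0.0162 -0.0021 -0.0125] q [-0.628   0.3743  1.4635 -0.008   1.3183 -0.6134]
```

Call:
servo_tool([
  [3,10,0,-0.008,-0.001,-0.006,-1],
  [3,11,0,-0.008,-0.001,-0.006,-1],
  [0,0,0,0,0,0,-1],
  [0,0,0,0,0,0,-1],
  [0,0,0,0,0,0,-1],
])

```text
t: 15.37
tcp_pos: [0.5375, -0.2282, 0.2864]
tool_rot: [0.706, 0.709, 0.001, -0.002]
force: [-0.6, 0.5, -1.1]
finger_gap: 0.244
```

```bash
python3 st.py .5365 -.2336 .22; sleep 0; python3 - <<'E'
E
```

```text
t 15.3667 tcp [ 0.5375 -0.2282  0.2864] x [-0.0043  1.      0.0047] z [-0.0011  0.0047 -1.    ] F [-0.5548  0.5044 -1.1417] gap 0.2441503081380781
shift mm [-5.7499 -0.9353 66.3855]
turn [-0.0011 -0.0047  0.0043] q [-0.5946  0.3923  1.4376  0.0034  1.3153 -0.5997]
```

Call:
servo_tool([
  [-3,0,8,0,-0.003,0.002,-1],
  [-3,0,12,0,-0.002,0.002,-1],
  [0,0,12,0,0,0,-1],
  [0,0,12,0,0,0,-1],
  [0,0,10,0,0,0,-1],
  [0,0,5,0,0,0,-1],
  [0,0,0,0,0,0,-1],
  [0,0,0,0,0,0,-1],
])

```text
t: 16.03
tcp_pos: [0.5378, -0.2303, 0.2235]
tool_rot: [0.705, 0.71, -0.001, 0.0]
force: [0.0, -0.7, -1.4]
finger_gap: 0.24
```

```bash
python3 st.py .5368 -.2336 .205; python3 look.py side pics/s15.png 240 50 120 150 4
```

```text
t 16.0333 tcp [ 0.5378 -0.2303  0.2235] x [-0.0071  1.     -0.0016] z [-0.0012 -0.0016 -1.    ] F [ 0.0401 -0.6867 -1.4368] gap 0.23979595755907232
shift mm [-3.2816 -1.011  18.5215]
turn [-0.0012  0.0016  0.0071] q [-0.5943  0.4556  1.5171 -0.0022  1.169  -0.6006]
```

View pics/s15.png

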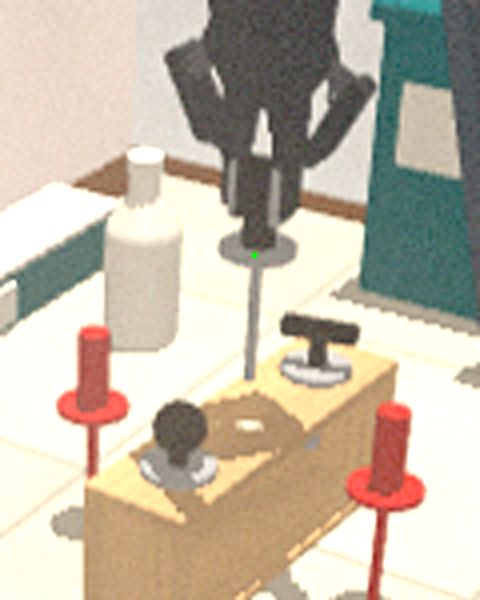

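Call:
servo_tool([
  [-2,-1,3,0,0.001,0.004,-1],
  [-2,0,3,0,0,0.003,-1],
  [0,0,2,0,0,0,-1],
  [0,0,0,0,0,0,-1],
  [0,0,0,0,0,0,-1],
])

```text
t: 16.5
tcp_pos: [0.5381, -0.236, 0.2171]
tool_rot: [0.707, 0.707, -0.0, 0.002]
force: [0.1, -0.4, -1.9]
finger_gap: 0.244
```

```bash
python3 st.py .5366 -.2336 .205
```

```text
t 16.5 tcp [ 0.5381 -0.236   0.2171] x [ 0.001   1.     -0.0036] z [ 0.0031 -0.0036 -1.    ] F [ 0.117  -0.4046 -1.9237] gap 0.2437970046387254
shift mm [ 2.4291 -1.5591 12.12  ]
turn [ 0.0031  0.0036 -0.001 ] q [-0.6027  0.4641  1.5218 -0.0013  1.1511 -0.6012]
```

Call:
servo_tool([
  [2,-1,4,0.001,0.002,0,-1],
  [0,0,6,0,0,0,-1],
  [0,0,6,0,0,0,-1],
  [0,0,4,0,0,0,-1],
  [0,0,0,0,0,0,-1],
])

```text
t: 16.92
tcp_pos: [0.5372, -0.2339, 0.1956]
tool_rot: [0.707, 0.707, 0.0, 0.002]
force: [0.2, 0.2, -1.4]
finger_gap: 0.243
```

```bash
python3 st.py .5366 -.2336 .109; python3 look.py side pics/s16.png 240 50 120 150 4
```

```text
t 16.9167 tcp [ 0.5372 -0.2339  0.1956] x [ 0.0011  1.     -0.0018] z [ 0.0029 -0.0019 -1.    ] F [ 0.1666  0.1588 -1.3953] gap 0.2429211466472528
shift mm [ 0.4459 -0.8536 86.5674]
turn [ 0.0029  0.0018 -0.0011] q [-0.6013  0.4873  1.5487  0.0001  1.1022 -0.6003]
```

View pics/s16.png

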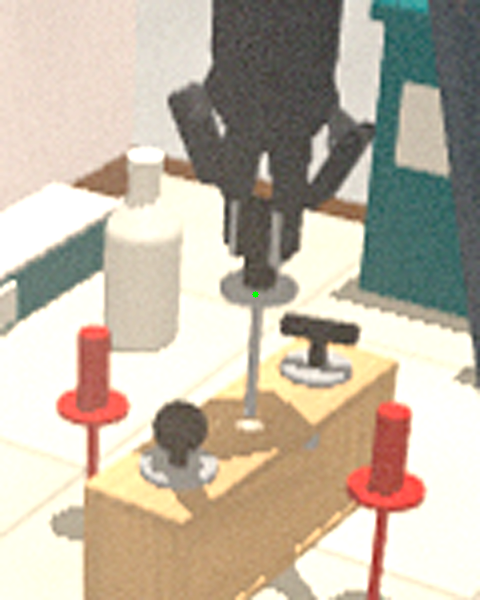

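Call:
servo_tool([
  [0,0,6,0.001,0.001,0,-1],
  [0,0,9,0,0,0,-1],
  [0,0,9,0,0,0,-1],
  [0,0,9,0,0,0,-1],
  [0,0,6,0,0,0,-1],
  [0,0,0,0,0,0,-1],
])

```text
t: 17.47
tcp_pos: [0.5375, -0.234, 0.1525]
tool_rot: [0.707, 0.707, 0.0, 0.001]
force: [-0.3, 0.3, -1.0]
finger_gap: 0.243
```

```bash
python3 st.py .5366 -.2336 .109
```

```text
t 17.4667 tcp [ 0.5375 -0.234   0.1525] x [ 0.001   1.     -0.0008] z [ 0.0019 -0.0008 -1.    ] F [-0.2898  0.2725 -0.9946] gap 0.243122673844917
shift mm [ 0.4424 -1.0034 43.4821]
turn [ 0.0019  0.0008 -0.001 ] q [-0.6013  0.5427  1.588   0.0005  1.0088 -0.6006]
```

Call:
servo_tool([
  [0,-1,8,0,0,0,-1],
  [0,0,9,0,0,0,-1],
  [0,0,9,0,0,0,-1],
  [0,0,6,0,0,0,-1],
  [0,0,4,0,0,0,-1],
  [0,0,0,0,0,0,-1],
])

```text
t: 17.97
tcp_pos: [0.5363, -0.234, 0.1118]
tool_rot: [0.707, 0.707, 0.0, 0.0]
force: [0.9, -0.7, -1.7]
finger_gap: 0.246
```

```bash
python3 st.py .5366 -.2336 .104;python3 look.py side pics/s17.png 240 70 120 120 5
```

```text
t 17.9667 tcp [ 0.5363 -0.234   0.1118] x [ 0.0011  1.     -0.0002] z [ 0.001  -0.0002 -1.    ] F [ 0.9098 -0.7117 -1.67  ] gap 0.24595988590728887
shift mm [0.4327 0.3039 7.8258]
turn [ 0.001   0.0002 -0.0011] q [-0.6025  0.5983  1.6218  0.0004  0.9205 -0.6017]
```

View pics/s17.png

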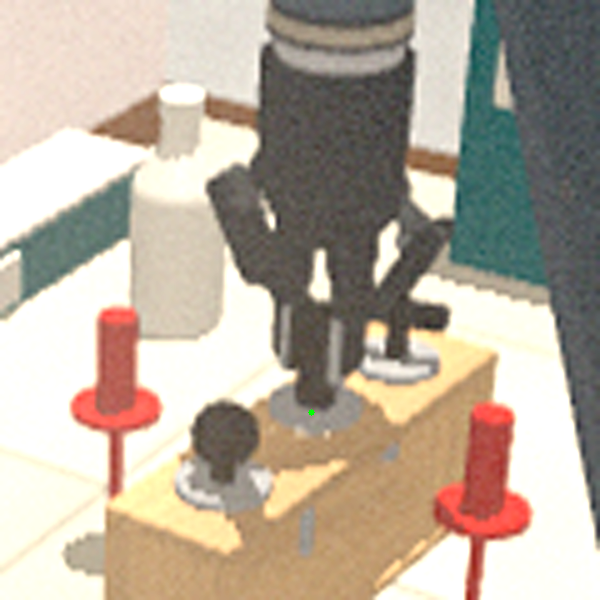

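Call:
servo_tool([
  [0,0,3,0,0,0,-1],
  [0,0,2,0,0,0,-1],
  [0,0,2,0,0,0,-1],
  [0,0,0,0,0,0,-1],
])

```text
t: 18.35
tcp_pos: [0.5375, -0.2347, 0.1056]
tool_rot: [0.707, 0.707, 0.001, 0.002]
force: [-0.2, -0.2, -1.4]
finger_gap: 0.245
```

Call:
servo_tool([
  [0,0,1,0,0,0,-1],
  [0,0,1,0,0,0,-1],
  [0,0,0,0,0,0,-1],
])

```text
t: 18.6
tcp_pos: [0.5379, -0.235, 0.1041]
tool_rot: [0.707, 0.707, 0.001, 0.003]
force: [-1.5, 1.3, -1.1]
finger_gap: 0.24
```

Call:
servo_tool([
  [0,0,1,0,0,0,-1],
  [0,0,1,0,0,0,-1],
  [0,0,0,0,0,0,-1],
])

```text
t: 18.85
tcp_pos: [0.5382, -0.2352, 0.1044]
tool_rot: [0.707, 0.707, 0.001, 0.003]
force: [-0.6, -0.2, -0.8]
finger_gap: 0.24
```

Call:
servo_tool([
  [0,0,0,0,0,0,-0.3],
  [0,0,0,0,0,0,0.1],
  [0,0,0,0,0,0,0.4],
  [0,0,0,0,0,0,0.4],
  [0,0,0,0,0,0,0.4],
])

```text
t: 19.27
tcp_pos: [0.5392, -0.2358, 0.1051]
tool_rot: [0.707, 0.707, 0.001, 0.005]
force: [-0.1, 0.3, -0.1]
finger_gap: 0.702
```

```bash
python3 st.py .5366 -.2336 .2;python3 look.py side pics/s18.png 240 70 120 120 5
```

```text
t 19.2667 tcp [ 0.5392 -0.2358  0.1051] x [ 0.0006  1.     -0.0054] z [ 0.0083 -0.0054 -1.    ] F [-0.0836  0.2706 -0.1238] gap 0.7018971084710102
shift mm [  1.7247  -1.8579 -94.9658]
turn [ 0.0083  0.0054 -0.0006] q [-0.6021  0.6089  1.6249  0.0003  0.898  -0.6017]
```

View pics/s18.png

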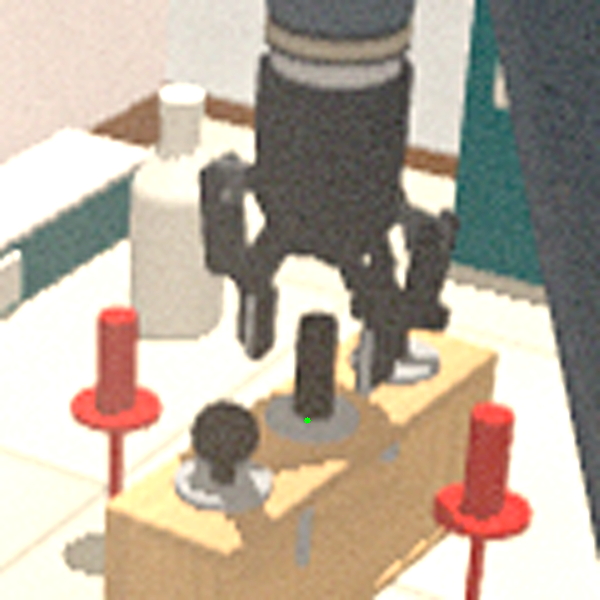

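Call:
servo_tool([
  [1,-1,-5,0.004,0.003,0,0.4],
  [0,0,-10,0.003,0.002,0,0.4],
  [0,0,-15,0,0,0,0.4],
  [0,0,-20,0,0,0,0.4],
  [0,0,-20,0,0,0,0.4],
  [0,0,-20,0,0,0,0.4],
  [0,0,-20,0,0,0,0.4],
  [0,0,-20,0,0,0,0.4],
  [0,0,-5,0,0,0,0.4],
  [0,0,0,0,0,0,0.4],
  [0,0,0,0,0,0,0.4],
])

```text
t: 20.23
tcp_pos: [0.5365, -0.2336, 0.2468]
tool_rot: [0.707, 0.707, -0.0, -0.003]
force: [0.5, -0.5, -1.1]
finger_gap: 0.703
```

```bash
python3 st.py; python3 - <<'E'
from station import manip
from h import *
d=manip.snapshot("side"); cv2.imwrite("pics/s19.png",d["frame"][:,:,::-1]); 
cv2.imwrite("pics/s19c.png",cv2.resize(d["frame"][110:215,240:360,::-1],None,fx=6,fy=6,interpolation=cv2.INTER_CUBIC))
E
```

```text
t 20.2333 tcp [ 0.5365 -0.2336  0.2468] x [0.0008 1.     0.0034] z [-0.0038  0.0034 -1.    ] F [ 0.5294 -0.5416 -1.0768] gap 0.7028554288798332
turn [-0.0038 -0.0034 -0.0008] q [-0.6018  0.4329  1.4855  0.0006  1.2283 -0.6013]
```

View pics/s19c.png

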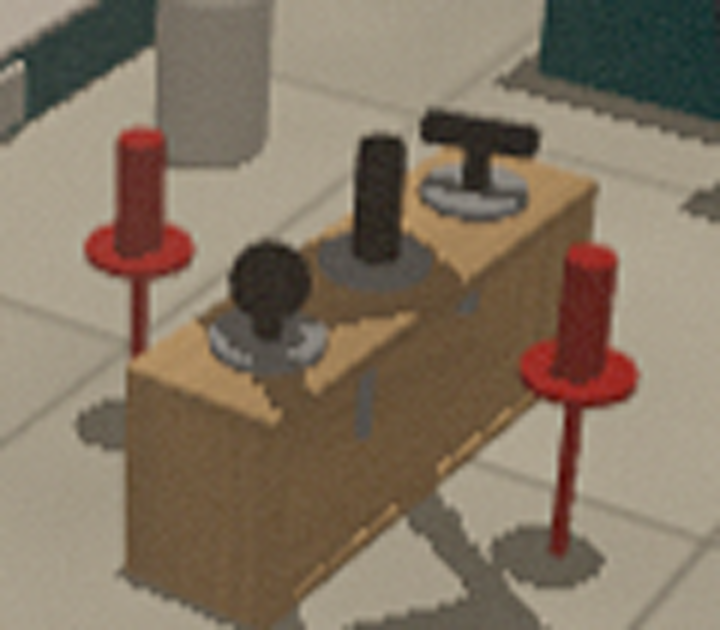

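View pics/s19.png

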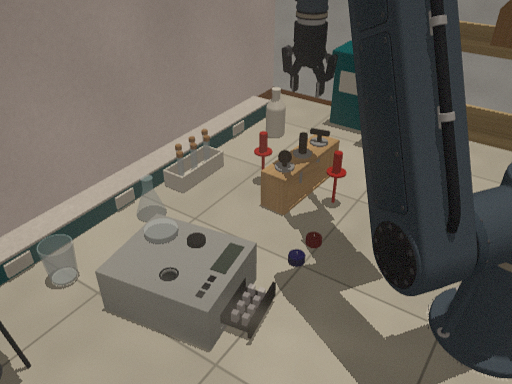

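The pin handle and collar are within about 1 px of where they were at the start (handle top at 382,141 in the crop, against 384,144). The tray is out and the gripper is clear. Handing in.

```bash
python3 -c "
from station import manip
s=manip.sense();print(s['t'],s['qd'],s['force']);print(manip.sign_off())"
```

```text
20.2833 [ 0.00091979  0.01981464  0.01178852  0.0012494   0.00072122 -0.00021133] [0.13538582 0.03145698 0.49451016]
the job is handed in; nothing more can be done
None
```

The tray is out, the release pin is back in its slot, and the job is handed in at about 20 s of the 46 s allowed. I took the pin from the middle slot and lowered it into the round hole with the tray still shut. I then pressed until the catch let go, put the pin back and withdrew.

**Last checks**
- **Pin:** in the side view it stands upright with its collar on the rack. Handle and collar are within about 1 px (2–3 mm) of the starting picture.
- **Tray:** the side pictures show it out and unchanged from just after release to the end. I did not measure how far out it is in mm.
- **Gripper:** it is about 14 cm above where it released the pin. The measured force is near zero.

**What disagreed**
- **Reported height:** at the rack, the pictures put the fingertips about 15–20 mm higher than the reported position. I found the grasp height from the pictures and by closing on the handle. From then on I used heights relative to that grasp. At the reader, triangulating the pin tip agreed with this to about 5 mm.
- **Seating force:** I saw no clear rise in force as the pin seated. I judged it seated because the tool stopped at the grasp height (0.104 m) and from the pictures.
- **Top camera:** the arm hid the pin from it at the rack when I checked early on, so the check of the returned pin uses the side view only.

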